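# Pin the sprung spray shield open

## Task

The spring-loaded spray shield on the jig keeps swinging shut in front of the part on its stand. Take the red-handled stop pin from its grey block, put it through the hole in the yellow bracket, use it to swing the bracket open against its spring, feeling for the hole in the plate underneath, and push the pin fully home so that the shield stays open by itself. Do not let the shield snap shut or disturb the painted part, bottle, jar and cup.

Things in the scene. Friction and masses are not known exactly. Their poses are not given: they have to be found in the camera images.
- pin_grip (a point): Loose stop pin, 0.12 kg, upright in its block. Point: centre of its red square handle, 26 x 26 mm, 60 mm high (30 mm above and below the point); z up along the pin, x and y square to the flat sides. Below the handle's flat shoulder is a round steel shaft 12 mm in diameter, 36.5 mm long, the last 4 mm tapering to 7 mm; its tip is 66 mm below the point.
- stow_top (a point): Fixed grey plastic block 75 x 75 x 45 mm; point at the centre of its top, at the mouth of a hole of 15.5 mm diameter right through it, in which the pin stands at the start with its shoulder on the block.
- pivot (a point): Fixed jig: plywood board 200 x 280 x 10 mm, on it an aluminium plate 165 x 250 x 20 mm and a pivot post 22 mm thick. Point on the post's upright axis at the plate's top, 30 mm above the table. The plate's lock hole, 15.5 mm wide, 20 mm deep, 1.5 mm chamfer, is 120 mm from the axis. The plate can be turned about the post, so the hole's place on that arc differs each time: find it by touch or sight.
- eye (a point): Yellow bracket on the post, 12 mm thick, 6 mm above the plate, 40 mm wide here. Point: centre of its through-hole (16.5 mm wide, 2 mm chamfer) at its top face, 48 mm above the table, 120 mm from the post's axis; local x points away from the post. With the pin fully home its shoulder rests on the bracket, pin_grip 30 mm above this point, the tip 18 mm deep in the plate.
- bracket (a joint): Opening angle of the bracket (rad): 0 shut, as it starts, to 1.4; it grows anticlockwise seen from above. A spring shuts it: at the bracket's hole it pushes back with 5 N when shut and 6.7 N more per rad. The lock hole is met somewhere between 0.65 and 1.15 rad; elsewhere the plate there is flat. The spring makes the pin rub with up to 5 N as it slides down.
- shield (a point): Upright grey spray shield, 90 mm wide, 3 mm thick, 70 mm high, on the outer end of the yellow bracket, 199 mm from the post's axis, and moving with it; point at its centre, 71 mm above the table; its top is 106 mm above the table.
- stand_mid (a point): Loose painted part on its stand, in front of the shut shield: green glass foot 68 mm in diameter, black stem, yellow tip, 132 mm tall; point on its axis half-way up. Leave alone.
- bottle_mid (a point): Loose square white bottle 65 x 65 mm, 160 mm tall; point half-way up. Leave alone.
- jar_mid (a point): Loose jar, white cap, 60 mm in diameter, 75 mm tall; point half-way up. Leave alone.
- cup_mid (a point): Loose white cup, 68 mm in diameter, 60 mm tall; point half-way up. Leave alone.

How it is judged:
By the outcome, as a careful person would: the job done as asked, in the order asked, and still so for the second after the job is handed in, with the robot touching nothing.
It also fails if it takes over 72 s, if anything falls off the work surface, if the arm or the gripper's body presses on something with over 40 N, if the wrist force passes 120 N, or if a joint passes its speed limit or range.

## Robot

A 7-joint arm with a two-finger parallel gripper is mounted at the origin on the work surface. World frame = base frame: x ahead of the robot, y to its left, z up, the work surface at z = 0. Lengths are in mm, angles in degrees, forces in N, time in s.
With the tool pointing down it reaches from about 425 to 950 mm from the base axis. Payload 16.7 kg.
Tool frame: the origin (TCP) lies at the very end of the fingers, on their centre line; the grasp point (between the pads) lies 19 mm behind it; z points along the fingers, x is the direction in which the jaws open and shut, and the axes are right-handed (so a half turn about z gives the same grasp; the last joint's range is limited). The gripper opens to 94 mm and grips with 3 to 60 N. Pads are 16 mm wide; open, the fingers measure 119 mm over their backs; the gripper's body (75 mm by 177 mm) begins 78 mm behind the grasp point.
Start: joints at [-80.701, 24.414, 4.234, 92.017, -1.954, 63.644, -3.845], TCP at [207.075, 642.413, 205.467] pointing down, gripper open.
Joint ranges: [-163.25, 163.25], [-28.42, 122.38], [-70.27, 78.77], [12.13, 141.07], [-58.53, 238.53], [9.26, 117.41], [-156.51, 156.51]. Speed limits (degrees/s): [108.29, 108.29, 136.94, 136.94, 172.46, 172.46, 172.46].

## Interface

Orientations are given as a 3x3 rotation matrix whose columns are the frame's x, y, z axes.
In Python, from station import arm gives the robot as it stands.
- The arm moves only by the tool servo_tool, never from a script. Its arguments are lists of equal length, an entry for each row: "travel": the shift along the tool's x, y, z in units of 50 mm (1.0 is 50 mm), a list of three; "turn": the turn about the tool's z in units of 6 degrees (1.0 is 6 degrees); "hand": the opening, from 0 (shut) to 1 (fully open). A call has exactly 5 rows; each row is the pose to reach, as a shift and turn from the pose commanded when the call began, along the tool's axes at that moment; what a row does not reach only later rows make up. A row lasts 1/8 s, in which the tool goes at most 62.5 mm and 10.7 degrees, less where a joint would pass 70% of its speed; a pose out of reach is approached as far as the arm can. A call with a gripper value outside its range is refused whole. The fingers move at their own pace and stop on an object; "squeeze" is the grip in N (left out, the last holds). Time passes only in rows, so rows that repeat a pose let the fingers close, or fill a call up. It gives the time, the measured TCP pose, the force and the opening at its end, in the units of the state.
- arm.observe(): the state, without advancing time (a new reading comes with each control period).
- arm.capture(name): name is "scene" or "top" or "wrist"; returns a dict with "pixels" (420x560x3 uint8, red, green, blue), "fx", "fy", "cx", "cy" (pixels), "cam_to_world" (4x4, takes a point from camera to world coordinates). Camera axes: x right, y down, z forward; pixel columns grow to the right and rows downward; lengths in mm; the calibration is good to about 2 mm. A picture is of the moment at which its call begins. There is no depth.
- arm.sign_off(): hands the job in, once; it reports no verdict.
Trained networks look in the newest picture that a camera, given by its name, has taken for a name from the list of things; names that differ only in an ending like _2 or _b are one class to them, and where a whole thing is asked for, a point or a joint stands for the part that bears it (a point fixed in the world has none). Each returns a list of dicts, best first, with "p" (0 to 1); they miss things now and then, are a little off and sometimes report something else, mostly with a low value. They report only what shows in the picture. A call takes as long as a camera call.
- arm.trace(camera, thing): "pixels" (420x560 bool, what is visible of it) and "point" ([column, row] in pixels, amid what is visible of it).
- arm.mark_of(camera, thing): "point" ([column, row] in pixels: a listed point, or the origin of a listed thing).
The state is a dict: "time": time; "q": joint angles; "qd": joint speeds; "tau": joint torques, N m; "tcp_pos": TCP position; "eef_rot": TCP orientation; "force": force on the tool from outside, world axes, zero at the start; "ft_torque": the same for the moment, N m; "width": finger opening in mm.
Only numpy, scipy, OpenCV 4.12 (cv2) and the standard library are available. Lean on these libraries where they do the work, as an engineer would, in place of code of your own. Each camera call takes 0.05 s, during which the arm holds its last target.

## Working session

There is one attempt and no reset: what is moved stays moved. The work goes in short steps, Python scripts to look and compute and a tool call to move; the robot and the scene stay as the last step left them, time stands still between calls to the robot, and variables do not carry over. Pictures are saved under pics/ and viewed, and the job is handed in when it is done.

Besides the shell and the picture viewer there is one more tool, called after ">>>" as name([rows], argument=value, ...), one row to a line, values as JSON. servo_tool: Moves the arm, as the interface text tells. Its arguments: {"type":"object","properties":{"travel":{"type":"array","items":{"type":"array","items":{"type":"number"}}},"turn":{"type":"array","items":{"type":"number"}},"hand":{"type":"array","items":{"type":"number"}},"squeeze":{"type":"number"}},"required":["travel","turn","hand"]}

```bash
ls; mkdir -p pics; cat > h.py <<'E'
import numpy as np, cv2
from station import arm
def cap(n,f=None):
    c=arm.capture(n)
    if f: cv2.imwrite('pics/'+f,cv2.cvtColor(c['pixels'],cv2.COLOR_RGB2BGR))
    return c
def ray(c,p):
    d=np.array([(p[0]-c['cx'])/c['fx'],(p[1]-c['cy'])/c['fy'],1.])
    M=np.array(c['cam_to_world']);return M[:3,3],M[:3,:3]@d
def atz(c,p,z):
    o,d=ray(c,p);return o+d*(z-o[2])/d[2]
def tri(obs):
    A=np.zeros((3,3));b=np.zeros(3)
    for c,p in obs:
        o,d=ray(c,p);d=d/np.linalg.norm(d);P=np.eye(3)-np.outer(d,d);A+=P;b+=P@o
    x=np.linalg.solve(A,b)
    return x,[np.linalg.norm(np.cross(x-ray(c,p)[0],ray(c,p)[1]/np.linalg.norm(ray(c,p)[1]))) for c,p in obs]
def proj(c,X):
    M=np.linalg.inv(np.array(c['cam_to_world']));x=M[:3,:3]@np.array(X)+M[:3,3]
    return np.array([c['fx']*x[0]/x[2]+c['cx'],c['fy']*x[1]/x[2]+c['cy']])
E
python3 - <<'E'
from h import *
np.set_printoptions(precision=1,suppress=True)
C={n:cap(n,n+'0.png') for n in ['scene','top','wrist']}
for t in ['pin_grip','stow_top','pivot','eye','shield','stand_mid','bottle_mid','jar_mid','cup_mid']:
    obs=[]
    for n in C:
        m=arm.mark_of(n,t)
        if m:
            print(t,n,[(round(a['p'],2),np.round(a['point'],1)) for a in m[:2]])
            if m[0]['p']>.4: obs.append((C[n],m[0]['point']))
    if len(obs)>1: print('   ->',*tri(obs))
s=arm.observe();print(s)
E
```

```text
pics
pin_grip scene [(0.53, array([237.1, 153.4]))]
pin_grip top [(0.63, array([384.8, 236.1]))]
   -> [ 483.  -253.3   80. ] [np.float64(2.186245812959017), np.float64(2.186245812958989)]
stow_top scene [(0.67, array([238.3, 163.6]))]
stow_top top [(0.91, array([385.4, 237.8]))]
   -> [ 480.2 -261.1   33.9] [np.float64(1.0459237581878047), np.float64(1.0459237581879177)]
pivot scene [(0.89, array([336. , 235.7]))]
pivot top [(0.59, array([241.2, 242.8]))]
   -> [464.3 149.2  31.4] [np.float64(0.052585841095657004), np.float64(0.052585841095709816)]
eye scene [(0.9, array([295.4, 240. ]))]
eye top [(0.67, array([259.3, 202.6]))]
   -> [574.3 100.5  56.5] [np.float64(3.8536621213392226), np.float64(3.853662121339271)]
shield scene [(0.59, array([267.8, 249.3]))]
shield top [(0.97, array([267.9, 176.9]))]
   -> [648.4  76.9  56.7] [np.float64(3.999897293986089), np.float64(3.9998972939860655)]
stand_mid scene [(0.73, array([459.5, 289.1]))]
stand_mid top [(0.96, array([280.3, 152.4]))]
   -> [610.7 279.9 286.9] [np.float64(248.7211348803454), np.float64(248.7211348803454)]
bottle_mid s
[... 419 characters left out ...]
.4356510885974971), np.float64(0.4356510885973538)]
cup_mid scene [(0.96, array([179. , 186.2])), (0.58, array([240.1, 156.2]))]
cup_mid top [(0.72, array([394.2, 171.2]))]
   -> [ 675.3 -291.6   34.9] [np.float64(0.9911318142716681), np.float64(0.991131814271631)]
{'time': 1.5, 'q': array([-80.7,  24.4,   4.2,  92. ,  -2. ,  63.6,  -3.8]), 'qd': array([-0. ,  0. , -0.1,  0. ,  0. ,  0.1, -0.1]), 'tau': array([  0. , -93.6,   3.7, -45.5,  -0. ,   0. ,   0. ]), 'tcp_pos': array([207.1, 642.4, 205.5]), 'eef_rot': array([[ 0.3,  1. , -0. ],
       [ 1. , -0.3, -0. ],
       [-0. , -0. , -1. ]]), 'force': array([-0.1,  0.5, -0. ]), 'ft_torque': array([ 0.,  0., -0.]), 'width': 93.86181331154057}
```

View pics/scene0.png

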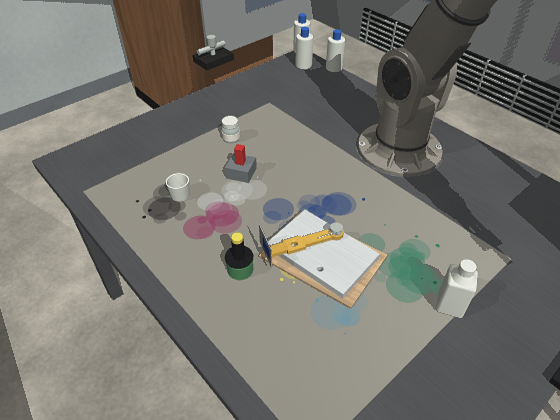

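View pics/top0.png

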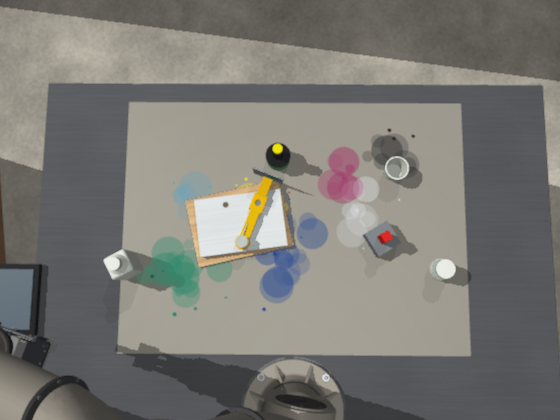

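```bash
python3 - <<'E'
from h import *
c=cap('scene');t=cap('top')
a=c['pixels'][100:300,140:420]; b=t['pixels'][120:300,180:430]
cv2.imwrite('pics/sz.png',cv2.cvtColor(cv2.resize(a,None,fx=2.8,fy=2.8,interpolation=2),4))
cv2.imwrite('pics/tz.png',cv2.cvtColor(cv2.resize(b,None,fx=3.2,fy=3.2,interpolation=2),4))
E
```

```text
(no output)
```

View pics/sz.png

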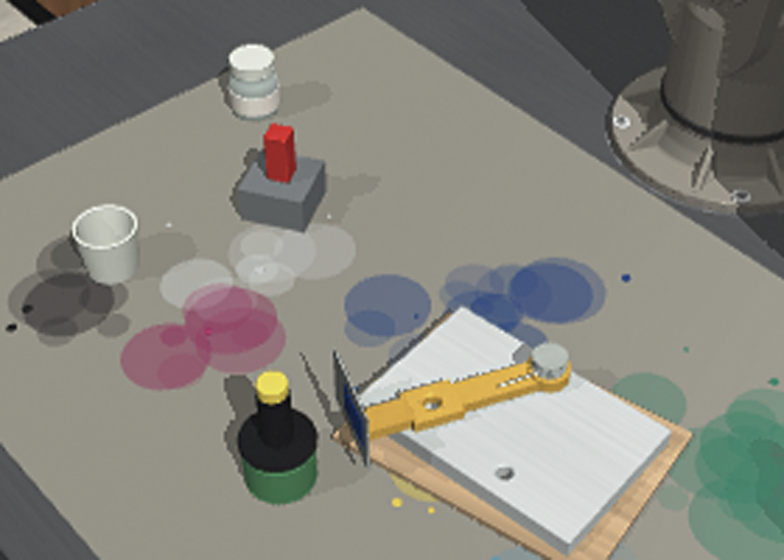

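View pics/tz.png

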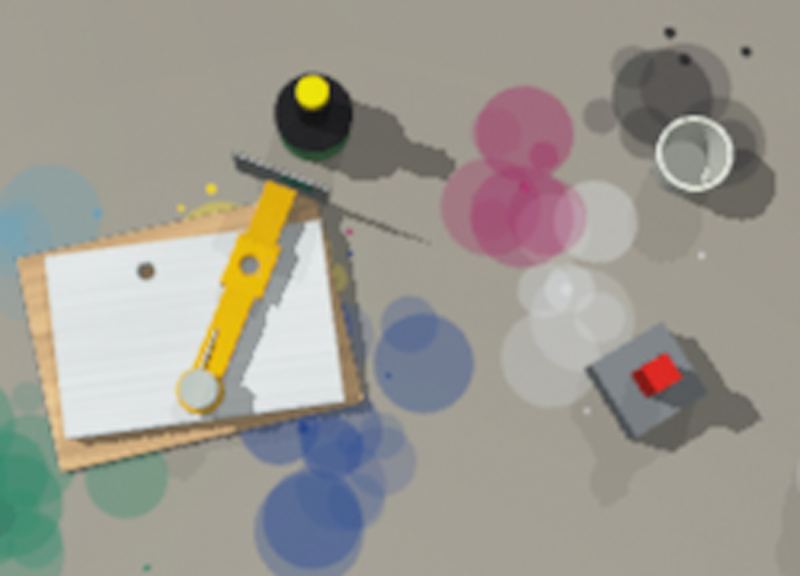

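The scene view shows the lock hole at about (320,269), the eye at (294,244) and the pin at (239,154). The top view shows the same hole at (225.6,204.7). Next I'll measure these with known heights.

```bash
python3 - <<'E'
from h import *
np.set_printoptions(precision=1,suppress=True)
c=cap('scene');t=cap('top')
for n,ps,pt,z in [('lock',(320,268.9),(225.6,204.7),30),('eyeC',(140+432/2.8,100+403.5/2.8),(180+249/3.2,120+265/3.2),48),
  ('pin top',(140+279.5/2.8,100+131/2.8),(180+664/3.2,120+370/3.2),105)]:
    print(n,atz(c,ps,z),atz(t,pt,z),*tri([(c,ps),(t,pt)]))
for n in ['scene','top']:
    cc=c if n=='scene' else t
    r=arm.trace(n,'pin_grip')
    print([(a['p'],a['point'],a['pixels'].sum()) for a in r[:2]])
    m=arm.mark_of(n,'pivot')[0]['point'];print('pivot',atz(cc,m,30))
    for th,z in [('stow_top',45),('pin_grip',75),('eye',48)]:
        print(th,atz(cc,arm.mark_of(n,th)[0]['point'],z))
    # red mask
    p=cc['pixels'].astype(int);mk=((p[...,0]>120)&(p[...,1]<70)&(p[...,2]<70)).astype(np.uint8)
    k,l,st,ce=cv2.connectedComponentsWithStats(mk)
    for i in range(1,k):
        if st[i,4]>20: print('red',st[i],ce[i])
print(atz(t,(180+657/3.2,120+376/3.2),75),)
# block corners in top z=45 (zoom coords)
for q in [(587,369),(662,324),(708,385),(633,437)]: print('blk',atz(t,(180+q[0]/3.2,120+q[1]/3.2),45))
for q in [(239,190),(269,156),(326,165),(304,229)]: print('blks',atz(c,(140+q[0]/2.8,100+q[1]/2.8),45))
E
```

```text
lock [574.4 199.4  30. ] [574.3 196.1  30. ] [573.9 197.3  27.7] [np.float64(1.1961937952265935), np.float64(1.1961937952266444)]
eyeC [578.5 106.7  48. ] [577.5 102.3  48. ] [577.2 103.5  44.4] [np.float64(1.347336455177219), np.float64(1.3473364551771498)]
pin top [ 476.6 -249.1  105. ] [ 480.4 -254.5  105. ] [ 478.2 -252.2  104.7] [np.float64(3.1819314307191298), np.float64(3.181931430719132)]
[(0.75, [241.6, 155.7], np.int64(190))]
pivot [464.9 146.6  30. ]
stow_top [ 475.9 -254.1   45. ]
pin_grip [ 483.3 -249.1   75. ]
eye [571.3  99.8  48. ]
red [234 144  12  21 194] [239.4 154.2]
[(0.49, [384.9, 235.7], np.int64(135))]
pivot [456.5 145.4  30. ]
stow_top [ 489.2 -245.3   45. ]
pin_grip [ 481.1 -249.6   75. ]
eye [585.4 100.4  48. ]
red [378 231  15  13 118] [385. 237.]
[ 478. -254.   75.]
blk [ 486.6 -197.8   45. ]
blk [ 527.1 -264.9   45. ]
blk [ 473.1 -304.4   45. ]
blk [ 426.8 -237.4   45. ]
blks [ 529.3 -259.3   45. ]
blks [ 468.9 -284.3   45. ]
blks [ 430.7 -229.9   45. ]
blks [ 515.4 -162.9   45. ]
```

```bash
cat >> h.py <<'E'
def go(P,yaw=None):
    s=arm.observe();R=np.array(s['eef_rot']);d=R.T@(np.array(P)-s['tcp_pos'])/50
    y=np.degrees(np.arctan2(R[1,0],R[0,0]))
    tr=0 if yaw is None else -((yaw-y+180)%360-180)/6
    print('t',round(s['time'],2),'pos',np.round(s['tcp_pos'],1),'yaw',round(y,1),'travel',np.round(d,3),'turn',round(tr,3),'F',np.round(s['force'],1),'w',round(s['width'],1), 'q',np.round(s['q'],0))
E
python3 - <<'E'
from h import *
go((450,270,200),50)
E
```

```text
t 2.2 pos [207.1 642.4 205.5] yaw 72.1 travel [-5.598  6.909  0.109] turn 3.689 F [-0.6  1.3 -0.7] w 93.9 q [-81.  24.   4.  92.  -2.  64.  -4.]
```

>>> servo_tool([
  [-0.5,0.6,0],
  [-1.2,1.5,0],
  [-1.9,2.35,0],
  [-2.6,3.2,0],
  [-3.3,4.1,0],
], turn=[0.5,1.0,1.7,2.4,3], hand=[1,1,1,1,1])

```text
time: 2.82
tcp_pos: [352.3, 421.0, 205.7]
eef_rot: [[0.588, 0.809, 0.0], [0.809, -0.588, 0.001], [0.001, -0.0, -1.0]]
force: [1.0, 0.3, -0.1]
width: 93.9
```

```bash
python3 - <<'E'
from h import *
go((470,200,200),30)
go((475,-10,200),30)
E
```

```text
t 2.83 pos [352.3 421.  205.7] yaw 54.0 travel [-2.194  4.502  0.112] turn 4.002 F [ 1.   0.3 -0.1] w 93.9 q [-67.  13.  12. 109.  -3.  59.   0.]
t 2.83 pos [352.3 421.  205.7] yaw 54.0 travel [-5.533  7.051  0.11 ] turn 4.002 F [ 1.   0.3 -0.1] w 93.9 q [-67.  13.  12. 109.  -3.  59.   0.]
```

>>> servo_tool([
  [-0.4,0.9,0],
  [-0.9,1.8,0],
  [-1.3,2.7,0],
  [-1.9,3.7,0],
  [-2.5,4.6,0],
], turn=[0.8,1.6,2.4,3.2,4], hand=[1,1,1,1,1])

```text
time: 3.45
tcp_pos: [465.4, 184.6, 205.7]
eef_rot: [[0.866, 0.499, 0.0], [0.499, -0.866, 0.0], [0.001, -0.0, -1.0]]
force: [0.2, -0.1, -0.1]
width: 93.9
```

```bash
python3 - <<'E'
from h import *
go((475,-20,200),30)
go((450,-245,200),30)
E
```

```text
t 3.45 pos [465.4 184.6 205.7] yaw 30.0 travel [-1.877  3.641  0.113] turn -0.006 F [ 0.2 -0.1 -0.1] w 93.9 q [-51.   8.  25. 115.  -4.  58.   5.]
t 3.45 pos [465.4 184.6 205.7] yaw 30.0 travel [-4.558  7.29   0.111] turn -0.006 F [ 0.2 -0.1 -0.1] w 93.9 q [-51.   8.  25. 115.  -4.  58.   5.]
```

>>> servo_tool([
  [-0.5,1,0],
  [-1.1,2.1,0],
  [-1.7,3.15,0],
  [-2.2,4.15,0],
  [-2.7,5.2,0],
], turn=[0,0,0,0,0], hand=[1,1,1,1,1])

```text
time: 4.08
tcp_pos: [478.5, -107.9, 205.9]
eef_rot: [[0.865, 0.502, 0.001], [0.502, -0.865, 0.001], [0.001, 0.0, -1.0]]
force: [1.1, 0.0, -0.2]
width: 94.0
```

```bash
python3 - <<'E'
from h import *
go((475,-230,190),30)
E
```

```text
t 4.08 pos [ 478.5 -107.9  205.9] yaw 30.2 travel [-1.288  2.078  0.317] turn 0.027 F [ 1.1  0.  -0.2] w 94.0 q [-30.   7.  39. 117.  -6.  57.  42.]
```

>>> servo_tool([
  [-0.5,0.8,0.1],
  [-1.0,1.7,0.2],
  [-1.3,2.1,0.3],
  [-1.3,2.1,0.3],
  [-1.3,2.1,0.3],
], turn=[0,0,0,0,0], hand=[1,1,1,1,1])

```text
time: 4.7
tcp_pos: [475.2, -228.9, 190.6]
eef_rot: [[0.865, 0.502, -0.0], [0.502, -0.865, 0.0], [0.0, -0.0, -1.0]]
force: [0.0, 0.9, 0.1]
width: 94.0
```

```bash
python3 - <<'E'
from h import *
c=cap('wrist','w1.png')
go((479,-252,190),30)
print(c['cam_to_world'])
print(proj(c,(479,-252,105)),proj(c,(479,-252,45)))
for th,z in [('stow_top',45),('pin_grip',75)]:
    for a in arm.mark_of('wrist',th)[:2]: print(th,a['p'],a['point'],atz(c,a['point'],z))
E
```

```text
t 4.75 pos [ 475.3 -228.6  190.6] yaw 30.2 travel [-0.171  0.441  0.012] turn 0.034 F [-0.2 -0.4  0. ] w 94.0 q [-17.  14.  42. 114. -11.  57.  61.]
[[ 8.64873232e-01  4.84967726e-01  1.29617117e-01  4.37810672e+02]
 [ 5.01990253e-01 -8.35688592e-01 -2.22778732e-01 -1.62986657e+02]
 [ 2.79050480e-04  2.57741892e-01 -9.66213765e-01  3.70425296e+02]
 [ 0.00000000e+00  0.00000000e+00  0.00000000e+00  1.00000000e+00]]
[274.29272561 238.40240245] [275.90406087 220.41184474]
stow_top 0.89 [277.7, 217.7] [ 479.17270259 -248.12499899   45.        ]
pin_grip 0.59 [275.2, 226.8] [ 478.05169096 -250.28091936   75.        ]
```

View pics/w1.png

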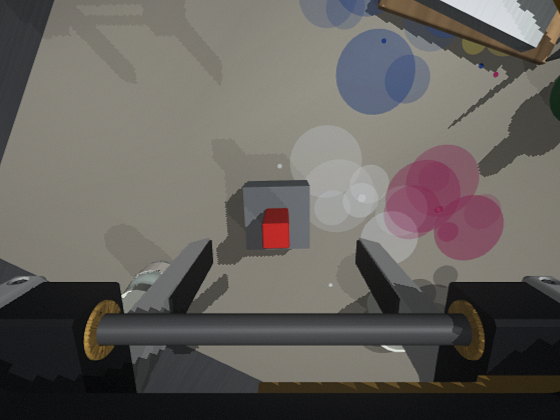

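The wrist view shows the block and handle square to the jaws. The handle's top face spans about cols 263–289 and rows 222–249.

```bash
python3 - <<'E'
from h import *
c=cap('wrist')
p=c['pixels'];cv2.imwrite('pics/w1z.png',cv2.cvtColor(cv2.resize(p[165:265,225:325],None,fx=6,fy=6,interpolation=0),4))
E
```

```text
(no output)
```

View pics/w1z.png

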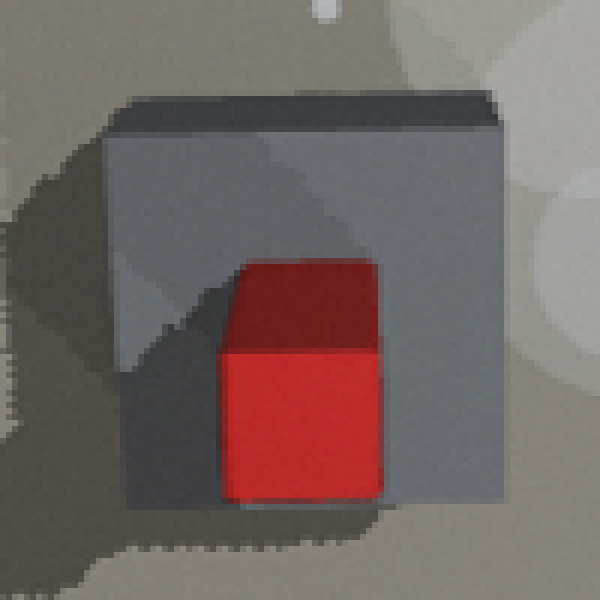

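```bash
python3 - <<'E'
from h import *
np.set_printoptions(precision=1,suppress=True)
c=cap('wrist')
f=lambda q,z: atz(c,(225+q[0]/6-.5,165+q[1]/6-.5),z)
C=[f(q,105) for q in [(221,351),(382,350),(383,498),(224,502)]];print(C,np.mean(C,0))
B=[f(q,45) for q in [(105,136),(505,124),(508,500),(125,508)]];print(B,np.mean(B,0))
for Q in (C,B): 
  for i in range(4):
    d=Q[(i+1)%4]-Q[i];print(np.degrees(np.arctan2(d[1],d[0])),np.linalg.norm(d))
E
```

```text
[array([ 461. , -244.5,  105. ]), array([ 482.9, -231.6,  105. ]), array([ 495.7, -253.1,  105. ]), array([ 473.8, -266.6,  105. ])] [ 478.4 -249.   105. ]
[array([ 427. , -237.1,   45. ]), array([ 490.6, -197.5,   45. ]), array([ 530.3, -261.4,   45. ]), array([ 465.6, -301. ,   45. ])] [ 478.4 -249.3   45. ]
30.55618712587985 25.38397732304216
-59.2154915164956 24.97141589797677
-148.27715849752664 25.6686265841514
120.15206351834695 25.494479218814817
31.92724526398877 74.836167678092
-58.10208304012008 75.23046789833039
-148.53803416532597 75.8354376590383
121.13231723313214 74.62181305611806
```

```bash
python3 - <<'E'
from h import *
go((478.5,-250,56.5),31)
E
```

```text
t 4.95 pos [ 475.3 -228.8  190.7] yaw 30.2 travel [-0.159  0.398  2.683] turn -0.131 F [ 0.2 -0.1 -0.6] w 94.1 q [-17.  14.  42. 114. -11.  57.  61.]
```

>>> servo_tool([
  [-0.16,0.4,0.4],
  [-0.16,0.4,1.1],
  [-0.16,0.4,1.9],
  [-0.16,0.4,2.5],
  [-0.16,0.4,2.68],
], turn=[-0.13,-0.13,-0.13,-0.13,-0.13], hand=[1,1,1,1,1])

```text
time: 5.58
tcp_pos: [477.4, -250.4, 55.2]
eef_rot: [[0.858, 0.514, -0.002], [0.514, -0.858, 0.0], [-0.002, -0.002, -1.0]]
force: [0.2, 0.1, 0.8]
width: 94.2
```

>>> servo_tool([
  [0,0,0],
  [0,0,0],
  [0,0,0],
  [0,0,0],
  [0,0,0],
], turn=[0,0,0,0,0], hand=[0.6,0.4,0.2,0.1,0.1], squeeze=40)

```text
time: 6.2
tcp_pos: [478.2, -251.0, 56.7]
eef_rot: [[0.858, 0.514, 0.0], [0.514, -0.858, -0.0], [0.0, 0.0, -1.0]]
force: [0.4, 0.0, -0.4]
width: 47.5
```

>>> servo_tool([
  [0,0,0],
  [0,0,0],
  [0,0,0],
  [0,0,0],
  [0,0,0],
], turn=[0,0,0,0,0], hand=[0.1,0.1,0.1,0.1,0.1])

```text
time: 6.82
tcp_pos: [478.1, -251.0, 56.5]
eef_rot: [[0.858, 0.514, -0.0], [0.514, -0.858, -0.0], [-0.0, 0.0, -1.0]]
force: [0.3, 0.3, 0.6]
width: 25.7
```

>>> servo_tool([
  [0,0,-0.1],
  [0,0,-0.4],
  [0,0,-1.0],
  [0,0,-1.7],
  [0,0,-2.2],
], turn=[0,0,0,0,0], hand=[0.1,0.1,0.1,0.1,0.1], squeeze=60)

```text
time: 7.45
tcp_pos: [478.2, -251.3, 168.8]
eef_rot: [[0.858, 0.513, 0.001], [0.513, -0.858, -0.0], [0.001, 0.001, -1.0]]
force: [1.2, 0.6, -0.7]
width: 26.1
```

```bash
python3 - <<'E'
from h import *
go((577,103,167),75)
E
```

```text
t 7.45 pos [ 478.2 -251.3  168.8] yaw 30.9 travel [ 5.333 -5.068  0.038] turn -7.353 F [ 1.2  0.6 -0.7] w 26.1 q [-14.  17.  42. 113. -14.  54.  66.]
```

>>> servo_tool([
  [0.4,-0.4,0],
  [1.0,-1.0,0],
  [1.8,-1.7,0],
  [2.5,-2.4,0],
  [3.2,-3.0,0],
], turn=[-0.7,-1.4,-2.2,-3.2,-4.2], hand=[0.1,0.1,0.1,0.1,0.1])

```text
time: 8.07
tcp_pos: [538.6, -38.5, 167.6]
eef_rot: [[0.555, 0.832, 0.001], [0.832, -0.555, 0.0], [0.001, 0.001, -1.0]]
force: [0.8, -0.3, -1.1]
width: 25.6
```

```bash
python3 - <<'E'
from h import *
go((577,103,167),75)
E
```

```text
t 8.07 pos [538.6 -38.5 167.6] yaw 56.3 travel [ 2.78  -0.929  0.014] turn -3.114 F [ 0.8 -0.3 -1.1] w 25.6 q [-30.  16.  33. 113. -10.  54.  64.]
```

>>> servo_tool([
  [0.5,-0.2,0],
  [1.1,-0.4,0],
  [1.7,-0.6,0],
  [2.0,-0.7,0],
  [2.0,-0.7,0],
], turn=[-0.7,-1.4,-2.2,-3.1,-3.1], hand=[0.1,0.1,0.1,0.1,0.1])

```text
time: 8.7
tcp_pos: [565.3, 63.7, 166.3]
eef_rot: [[0.261, 0.965, -0.0], [0.965, -0.261, -0.0], [-0.0, -0.0, -1.0]]
force: [-0.6, -0.2, -1.5]
width: 25.7
```

```bash
python3 - <<'E'
from h import *
c=cap('wrist','w2.png');cap('scene','s2.png')
go((577,103,167),75)
s=arm.observe()
x,y,z=s['tcp_pos']
print('tip expected px',proj(c,(x,y,z-47)),'eye',proj(c,(577,103,48)))
for th in ['eye','pivot','pin_grip']:
    for a in arm.mark_of('wrist',th)[:2]: print(th,a['p'],a['point'],atz(c,a['point'],dict(eye=48,pivot=30,pin_grip=z+19)[th]))
E
```

```text
t 8.8 pos [565.   61.8 166.4] yaw 74.6 travel [ 0.859  0.013 -0.013] turn -0.067 F [-0.2  0.1 -1.8] w 26.1 q [-34.  18.  27. 109. -10.  55.  71.]
tip expected px [279.81504079 228.63240724] eye [321.6860292  207.94826608]
eye 0.96 [322.8, 207.9] [577.25446849 104.13859407  48.        ]
pivot 0.73 [338.6, 88.1] [465.77806874 148.91075929  30.        ]
pin_grip 0.58 [338.5, 88.1] [479.30262684 117.22145369 185.38175274]
pin_grip 0.56 [280.8, 261.9] [564.30890402  63.45375349 185.38175274]
```

View pics/w2.png

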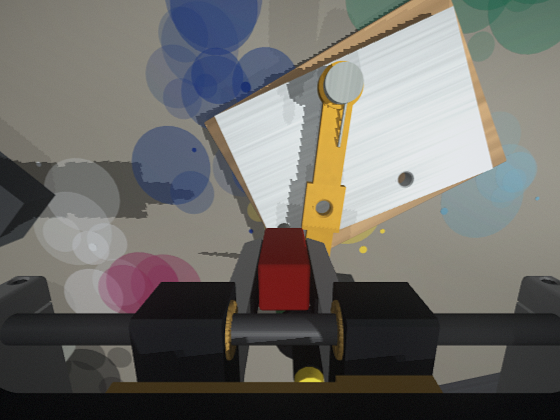

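View pics/s2.png

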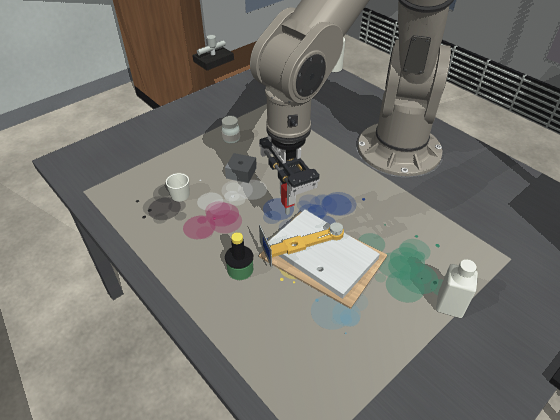

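```bash
python3 - <<'E'
from h import *
np.set_printoptions(precision=1,suppress=True)
c=cap('wrist')
p=c['pixels'];cv2.imwrite('pics/w2z.png',cv2.cvtColor(cv2.resize(p[150:310,240:430],None,fx=4,fy=4,interpolation=0),4))
s=arm.observe();x,y,z=s['tcp_pos'];R=s['eef_rot']
P=lambda v:proj(c,R@np.array(v)+s['tcp_pos'])
for v in [(13,13,-49),(-13,13,-49),(13,-13,-49),(-13,-13,-49),(13,13,11),(-13,13,11),(6,0,43),(-6,0,43),(0,6,43),(0,-6,43),(0,0,47)]: q=P(v);print(v,q,(q-[240,150])*4)
E
```

```text
(13, 13, -49) [307.3 312.1] [269.3 648.4]
(-13, 13, -49) [256.1 312.1] [ 64.5 648.6]
(13, -13, -49) [308.4 265.1] [273.5 460.2]
(-13, -13, -49) [254.8 265.1] [ 59.1 460.4]
(13, 13, 11) [300.7 261.9] [242.9 447.7]
(-13, 13, 11) [263.9 262. ] [ 95.4 447.9]
(6, 0, 43) [290.  229.9] [199.8 319.8]
(-6, 0, 43) [274.9 230. ] [139.8 319.8]
(0, 6, 43) [282.5 237. ] [169.9 348.2]
(0, -6, 43) [282.4 222.8] [169.7 291.1]
(0, 0, 47) [282.5 228.4] [169.9 313.5]
```

View pics/w2z.png

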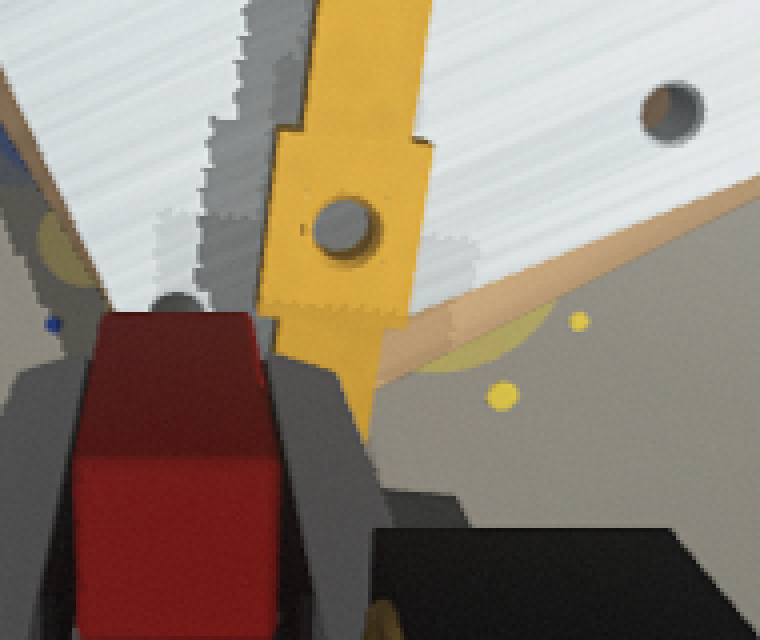

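```bash
python3 - <<'E'
from h import *
np.set_printoptions(precision=1,suppress=True)
c=cap('wrist');s=arm.observe()
off=s['eef_rot']@np.array([1.2,0,0])
e=atz(c,(240+347.5/4-.5,150+230.5/4-.5),48)-off; l=atz(c,(240+672.5/4-.5,150+113/4-.5),30)-off
pv=atz(c,arm.mark_of('wrist','pivot')[0]['point'],30)-off
print(e,l,pv,np.linalg.norm(e-pv)); 
m=(e+l)[:2]/2;d=(l-e)[:2];h=np.linalg.norm(d)/2;n=np.array([-d[1],d[0]])/(2*h)
print('pivot fit',m+n*np.sqrt(120**2-h**2),'ang',2*np.arcsin(h/120))
go((e[0],e[1],105),75)
E
```

```text
[577.  104.7  48. ] [573.5 198.4  30. ] [465.7 144.5  30. ] 119.58791418120713
pivot fit [464.9 147.4] ang 0.8027553202276227
t 9.1 pos [564.9  61.9 166.5] yaw 74.6 travel [0.9 0.  1.2] turn -0.058 F [-0.7 -0.5 -1.5] w 25.9 q [-34.  18.  27. 109. -10.  55.  71.]
```

>>> servo_tool([
  [0.4,0,0],
  [0.9,0,0.2],
  [0.9,0,0.7],
  [0.9,0,1.1],
  [0.9,0,1.2],
], turn=[0,0,0,0,0], hand=[0.1,0.1,0.1,0.1,0.1])

```text
time: 9.72
tcp_pos: [576.2, 107.3, 104.6]
eef_rot: [[0.262, 0.965, -0.002], [0.965, -0.262, -0.001], [-0.001, -0.002, -1.0]]
force: [-0.4, -0.0, -0.8]
width: 25.7
```

```bash
python3 - <<'E'
from h import *
c=cap('scene');cap('wrist','w3.png')
p=c['pixels'];cv2.imwrite('pics/s3z.png',cv2.cvtColor(cv2.resize(p[180:280,230:350],None,fx=6,fy=6,interpolation=2),4))
go((577,104.6,81),75)
E
```

```text
t 9.82 pos [576.7 106.7 105.9] yaw 74.8 travel [-0.039  0.016  0.497] turn -0.041 F [-0.   0.6 -1.8] w 25.5 q [-36.  24.  24. 110. -13.  49.  70.]
```

View pics/s3z.png

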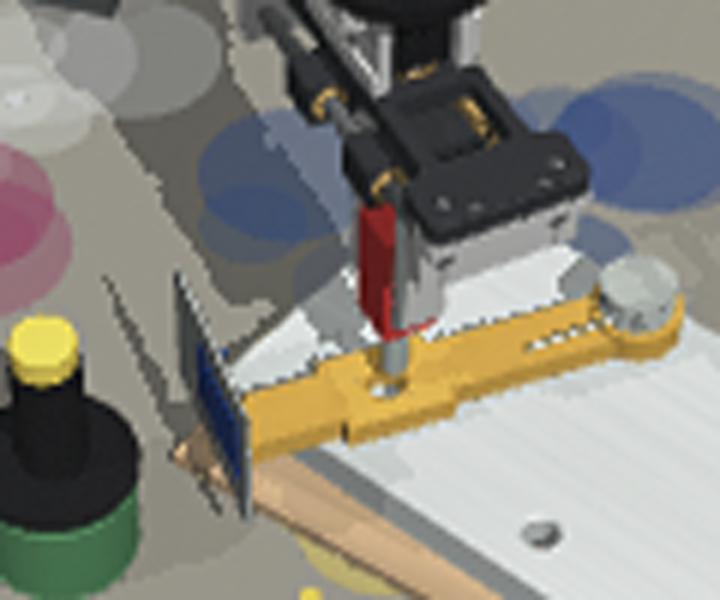

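View pics/w3.png

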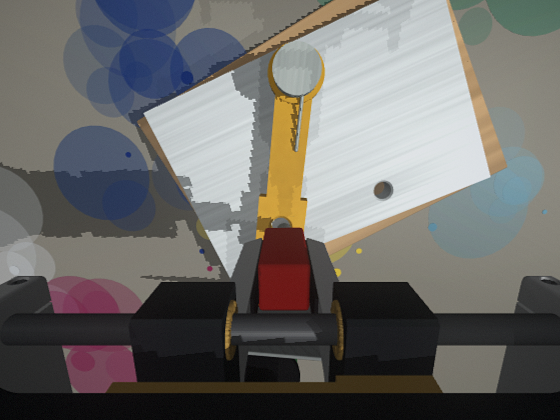

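>>> servo_tool([
  [-0.03,0,0.1],
  [-0.03,0,0.2],
  [-0.03,0,0.3],
  [-0.03,0,0.4],
  [-0.03,0,0.48],
], turn=[0,0,0,0,0], hand=[0.1,0.1,0.1,0.1,0.1])

```text
time: 10.45
tcp_pos: [576.4, 104.4, 82.1]
eef_rot: [[0.264, 0.965, -0.0], [0.965, -0.264, -0.0], [-0.0, -0.0, -1.0]]
force: [-0.2, -0.5, -1.9]
width: 25.9
```

```bash
python3 - <<'E'
from h import *
c=cap('scene')
p=c['pixels'];cv2.imwrite('pics/s4z.png',cv2.cvtColor(cv2.resize(p[180:280,230:350],None,fx=6,fy=6,interpolation=2),4))
go((577,104.6,81),75)
E
```

```text
t 10.5 pos [576.2 104.4  81.7] yaw 74.7 travel [0.009 0.014 0.015] turn -0.048 F [-0.2  0.9 -1.6] w 25.6 q [-35.  26.  23. 111. -14.  46.  71.]
```

View pics/s4z.png

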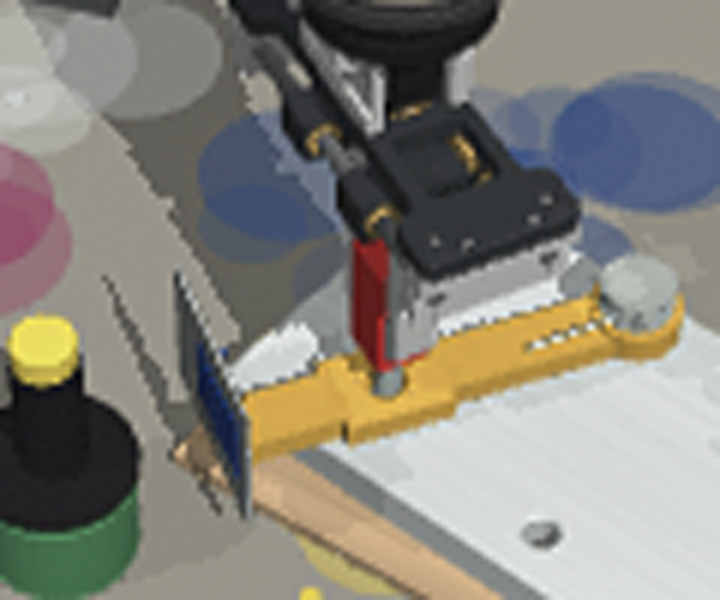

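```bash
cat >> h.py <<'E'
def arc(angs,yaws,z,C=(465,147),r=120):
    s=arm.observe();R=np.array(s['eef_rot']);y=np.degrees(np.arctan2(R[1,0],R[0,0]))
    p=s['tcp_pos']-[*C,0];print('now r',np.hypot(p[0],p[1]),'ang',np.degrees(np.arctan2(p[1],p[0])),'z',p[2],'yaw',y,'F',s['force'])
    for a,w in zip(angs,yaws):
        a=np.radians(a);P=np.array([C[0]+r*np.cos(a),C[1]+r*np.sin(a),z])
        print(np.round(R.T@(P-s['tcp_pos'])/50,3),round(-(w-y)/6,2))
E
python3 - <<'E'
from h import *
arc([-19,-16,-12,-8,-4],[76,78,81,84,88],82)
E
```

```text
now r 119.12090693110075 ang -20.97711964953006 z 81.73556154919956 yaw 74.71112909639523 F [-0.19757517  0.88814675 -1.60489236]
[ 0.081  0.024 -0.005] -0.21
[ 0.206  0.029 -0.005] -0.55
[ 0.374  0.025 -0.005] -1.05
[ 0.541  0.01  -0.005] -1.55
[ 0.706 -0.017 -0.006] -2.21
```

>>> servo_tool([
  [0.08,0.02,0],
  [0.2,0.03,0],
  [0.37,0.02,0],
  [0.54,0.01,0],
  [0.7,-0.02,0],
], turn=[-0.2,-0.5,-1.0,-1.5,-2.2], hand=[0.1,0.1,0.1,0.1,0.1])

```text
time: 11.12
tcp_pos: [584.7, 137.4, 82.3]
eef_rot: [[0.034, 0.999, -0.001], [0.999, -0.034, -0.002], [-0.002, -0.001, -1.0]]
force: [-0.3, -7.5, -2.1]
width: 25.4
```

```bash
python3 - <<'E'
from h import *
arc([-1,3,7,11,14],[91,95,98,101,104],82)
E
```

```text
now r 120.08167202838894 ang -4.607681831496094 z 82.3381836251628 yaw 88.03932066480375 F [-0.29725227 -7.54764702 -2.13604714]
[0.151 0.001 0.006] -0.49
[ 0.318 -0.008  0.006] -1.16
[ 0.485 -0.028  0.006] -1.66
[ 0.649 -0.06   0.006] -2.16
[ 0.771 -0.092  0.005] -2.66
```

>>> servo_tool([
  [0.15,0,0],
  [0.32,-0.01,0],
  [0.48,-0.03,0],
  [0.65,-0.06,0],
  [0.77,-0.09,0],
], turn=[-0.5,-1.1,-1.6,-2.1,-2.6], hand=[0.1,0.1,0.1,0.1,0.1])

```text
time: 11.75
tcp_pos: [581.7, 175.5, 82.4]
eef_rot: [[-0.235, 0.972, -0.0], [0.972, 0.235, -0.002], [-0.002, -0.001, -1.0]]
force: [0.2, -9.7, -1.6]
width: 26.2
```

```bash
python3 - <<'E'
from h import *
arc([17,20,22,24,25],[106,108,110,112,113],82)
c=cap('wrist','w5.png');c=cap('scene')
p=c['pixels'];cv2.imwrite('pics/s5z.png',cv2.cvtColor(cv2.resize(p[190:290,250:370],None,fx=6,fy=6,interpolation=2),4))
E
```

```text
now r 120.12263383711579 ang 13.703508468403351 z 82.36031001372163 yaw 103.60717472231907 F [ 0.22599669 -9.66885558 -1.57132397]
[ 0.138 -0.007  0.007] -0.4
[ 0.263 -0.017  0.007] -0.73
[ 0.346 -0.028  0.006] -1.07
[ 0.429 -0.042  0.006] -1.4
[ 0.47  -0.05   0.006] -1.57
```

View pics/s5z.png

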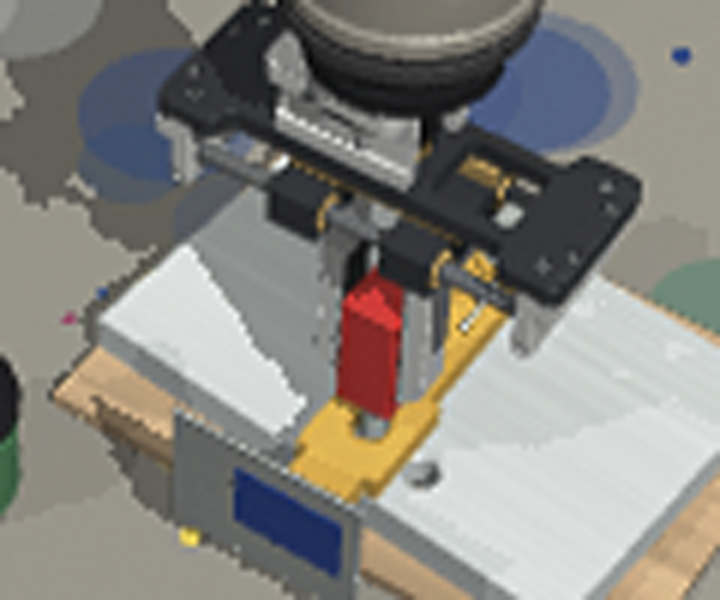

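View pics/w5.png

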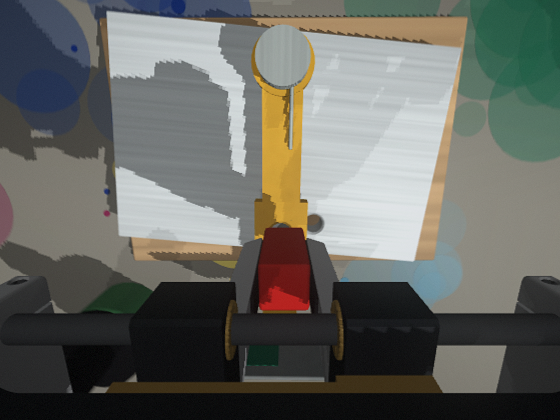

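```bash
python3 - <<'E'
from h import *
c=cap('wrist');p=c['pixels'];cv2.imwrite('pics/w5z.png',cv2.cvtColor(cv2.resize(p[190:250,250:340],None,fx=8,fy=8,interpolation=0),4))
s=arm.observe()
for off in (0,1.2):
  l=atz(c,(314.5,223),30)-s['eef_rot']@np.array([off,0,0]);d=l[:2]-[465,147];print(l,np.hypot(*d),np.degrees(np.arctan2(d[1],d[0])))
E
```

```text
[573.10520443 201.01590638  30.        ] 120.8488864947821 26.549490026305268
[573.38638695 199.84931687  30.00229871] 120.5846556169902 25.99391171681622
```

View pics/w5z.png

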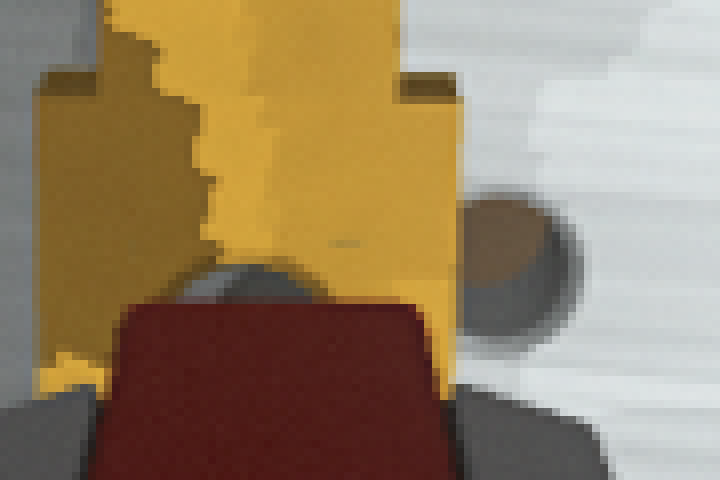

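```bash
python3 - <<'E'
from h import *
arc([16,19,22,24.5,25.8],[105,107,108,109,109],82)
E
```

```text
now r 120.13463928109353 ang 13.734700122890207 z 82.35462507264623 yaw 103.55149544065495 F [ 0.37919201 -9.41206927 -2.535925  ]
[ 0.095 -0.005  0.007] -0.24
[ 0.22  -0.014  0.007] -0.57
[ 0.345 -0.029  0.006] -0.74
[ 0.448 -0.046  0.006] -0.91
[ 0.501 -0.057  0.006] -0.91
```

>>> servo_tool([
  [0.1,0,0],
  [0.22,-0.01,0],
  [0.35,-0.03,0],
  [0.45,-0.05,0],
  [0.5,-0.06,0],
], turn=[-0.2,-0.5,-0.7,-0.9,-0.9], hand=[0.1,0.1,0.1,0.1,0.1])

```text
time: 12.52
tcp_pos: [573.3, 198.7, 82.4]
eef_rot: [[-0.324, 0.946, 0.0], [0.946, 0.324, -0.002], [-0.002, -0.001, -1.0]]
force: [2.2, -11.0, -2.7]
width: 25.6
```

>>> servo_tool([
  [0,0,0],
  [0,0,0.04],
  [0,0,0.08],
  [0,0,0.12],
  [0,0,0.16],
], turn=[0,0,0,0,0], hand=[0.1,0.1,0.1,0.1,0.1])

```text
time: 13.15
tcp_pos: [574.0, 198.6, 74.9]
eef_rot: [[-0.324, 0.946, 0.001], [0.946, 0.324, -0.002], [-0.002, 0.001, -1.0]]
force: [2.6, -10.1, 2.7]
width: 25.4
```

```bash
python3 - <<'E'
from h import *
arc([25.3],[109],65)
E
```

```text
now r 120.65059929400994 ang 25.344372085740915 z 74.88344263667605 yaw 108.87500271006122 F [  2.58614627 -10.11355074   2.73265213]
[-0.003 -0.013  0.198] -0.02
```

>>> servo_tool([
  [0,0,0.05],
  [0,0,0.1],
  [0,0,0.14],
  [0,0,0.18],
  [0,0,0.22],
], turn=[0,0,0,0,0], hand=[0.1,0.1,0.1,0.1,0.1])

```text
time: 13.78
tcp_pos: [574.1, 198.6, 63.9]
eef_rot: [[-0.323, 0.946, 0.001], [0.946, 0.323, -0.002], [-0.002, 0.001, -1.0]]
force: [2.6, -11.0, 2.5]
width: 25.8
```

>>> servo_tool([
  [0,0,0.03],
  [0,0,0.06],
  [0,0,0.08],
  [0,0,0.1],
  [0,0,0.11],
], turn=[0,0,0,0,0], hand=[0.1,0.1,0.1,0.1,0.1])

```text
time: 14.4
tcp_pos: [574.2, 198.6, 59.3]
eef_rot: [[-0.323, 0.946, 0.002], [0.946, 0.323, -0.002], [-0.002, 0.001, -1.0]]
force: [-4.0, -13.4, 23.5]
width: 25.3
```

```bash
python3 - <<'E'
from h import *
go((574,198.6,59),109)
c=cap('scene')
p=c['pixels'];cv2.imwrite('pics/s6z.png',cv2.cvtColor(cv2.resize(p[190:290,250:370],None,fx=6,fy=6,interpolation=2),4))
E
```

```text
t 14.4 pos [574.2 198.6  59.3] yaw 108.9 travel [ 0.001 -0.003  0.006] turn -0.024 F [ -4.  -13.4  23.5] w 25.3 q [-36.  28.  14. 108.  -9.  44.  92.]
```

View pics/s6z.png

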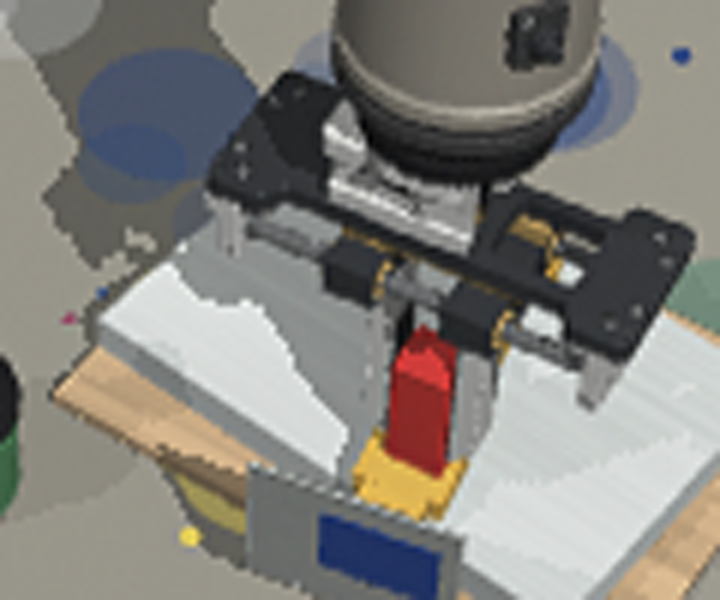

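>>> servo_tool([
  [-0.01,0,0],
  [-0.02,0,0],
  [-0.03,0,0],
  [-0.03,0,0],
  [-0.03,0,0],
], turn=[0,0,0,0,0], hand=[0.1,0.1,0.1,0.1,0.1])

```text
time: 15.08
tcp_pos: [574.8, 197.4, 59.4]
eef_rot: [[-0.323, 0.946, 0.002], [0.946, 0.323, -0.001], [-0.002, 0.001, -1.0]]
force: [-1.9, -11.3, 17.8]
width: 26.0
```

>>> servo_tool([
  [-0.01,0,0],
  [-0.02,0,0],
  [-0.03,0,0],
  [-0.03,0,0],
  [-0.03,0,0],
], turn=[0,0,0,0,0], hand=[0.1,0.1,0.1,0.1,0.1])

```text
time: 15.7
tcp_pos: [575.2, 196.4, 59.4]
eef_rot: [[-0.324, 0.946, 0.002], [0.946, 0.324, -0.001], [-0.001, 0.002, -1.0]]
force: [-0.5, -10.1, 16.7]
width: 26.0
```

>>> servo_tool([
  [-0.01,0,0],
  [-0.02,0,0],
  [-0.03,0,0],
  [-0.03,0,0],
  [-0.03,0,0],
], turn=[0,0,0,0,0], hand=[0.1,0.1,0.1,0.1,0.1])

```text
time: 16.32
tcp_pos: [575.3, 196.3, 59.3]
eef_rot: [[-0.324, 0.946, 0.002], [0.946, 0.324, 0.0], [-0.0, 0.002, -1.0]]
force: [-2.6, -3.8, 16.4]
width: 25.8
```

>>> servo_tool([
  [-0.01,0,0],
  [-0.02,0,0],
  [-0.02,0,0],
  [-0.02,0,0],
  [-0.02,0,0],
], turn=[0,0,0,0,0], hand=[0.1,0.1,0.1,0.1,0.1])

```text
time: 16.95
tcp_pos: [575.3, 196.2, 59.3]
eef_rot: [[-0.325, 0.946, 0.001], [0.946, 0.325, 0.001], [0.001, 0.001, -1.0]]
force: [-4.2, -0.7, 16.5]
width: 25.3
```

>>> servo_tool([
  [0,0,0],
  [0,0,0],
  [0,0,0],
  [0,0,0],
  [0,0,0],
], turn=[0,0,0,0,0], hand=[0.4,0.5,0.6,0.6,0.6])

```text
time: 17.58
tcp_pos: [574.6, 195.5, 57.9]
eef_rot: [[-0.324, 0.946, -0.0], [0.946, 0.324, -0.0], [-0.0, -0.0, -1.0]]
force: [0.1, 0.2, -0.1]
width: 56.3
```

```bash
python3 - <<'E'
from h import *
go((574,198.6,59),109)
c=cap('scene')
p=c['pixels'];cv2.imwrite('pics/s7z.png',cv2.cvtColor(cv2.resize(p[190:290,250:370],None,fx=6,fy=6,interpolation=2),4))
E
```

```text
t 17.57 pos [574.6 195.5  57.9] yaw 108.9 travel [ 0.063  0.008 -0.021] turn -0.015 F [ 0.1  0.2 -0.1] w 56.3 q [-35.  28.  14. 108.  -9.  44.  92.]
```

View pics/s7z.png

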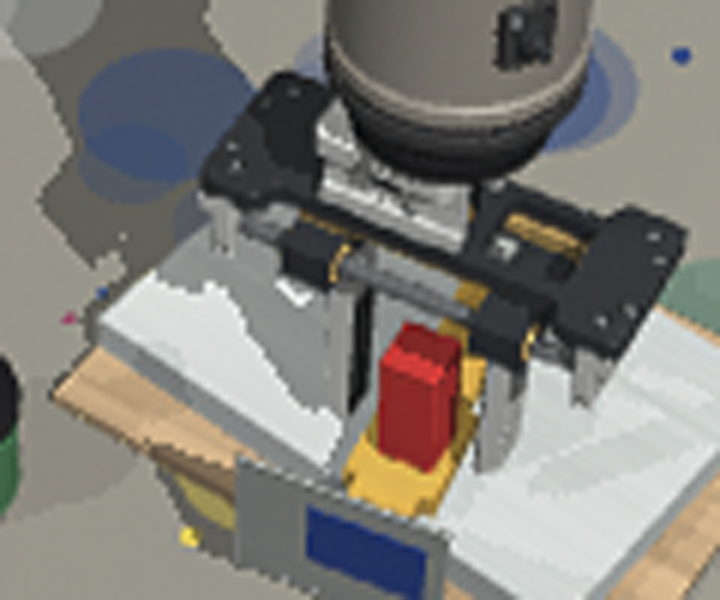

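>>> servo_tool([
  [0,0,-0.1],
  [0,0,-0.6],
  [0,0,-1.4],
  [0,0,-2.2],
  [0,0,-3],
], turn=[0,0,0,0,0], hand=[0.7,0.7,0.7,0.7,0.7])

```text
time: 18.25
tcp_pos: [574.6, 195.4, 209.7]
eef_rot: [[-0.324, 0.946, 0.0], [0.946, 0.324, 0.0], [0.0, 0.0, -1.0]]
force: [1.4, 0.4, 0.1]
width: 66.0
```

>>> servo_tool([
  [0,0.3,0],
  [0,0.6,0],
  [0,0.6,0],
  [0,0.6,0],
  [0,0.6,0],
], turn=[0,0,0,0,0], hand=[0.7,0.7,0.7,0.7,0.7])

```text
time: 18.88
tcp_pos: [602.6, 204.9, 207.5]
eef_rot: [[-0.324, 0.946, -0.001], [0.946, 0.324, -0.001], [-0.0, -0.001, -1.0]]
force: [-1.5, -0.1, 0.1]
width: 66.1
```

```bash
python3 - <<'E'
from h import *
go((574,198.6,59),109)
c=cap('scene','s8.png');w=cap('wrist','w8.png')
p=c['pixels'];cv2.imwrite('pics/s8z.png',cv2.cvtColor(cv2.resize(p[190:290,250:370],None,fx=6,fy=6,interpolation=2),4))
C={'scene':c,'wrist':w}
for th in ['pin_grip','eye','shield','stand_mid','bottle_mid','jar_mid','cup_mid']:
    o=[]
    for n in C:
        m=arm.mark_of(n,th)
        if m: print(th,n,m[0]['p'],m[0]['point']);o.append((C[n],m[0]['point']))
    if len(o)>1: print('   ',*tri(o))
E
```

```text
t 18.88 pos [602.6 204.9 207.5] yaw 108.9 travel [ 0.066 -0.58   2.97 ] turn -0.016 F [-1.5 -0.1  0.1] w 66.1 q [-37.  21.  16.  98.  -6.  62.  90.]
pin_grip scene 0.76 [322.1, 257.5]
pin_grip wrist 0.76 [283.1, 177.1]
    [573.75928524 198.2357367   75.35101704] [np.float64(2.8051056138192476), np.float64(2.805105613819237)]
eye scene 0.75 [321.0, 261.3]
eye wrist 0.58 [277.9, 176.8]
    [576.15414945 195.09589372  60.09985759] [np.float64(4.9983915945318715), np.float64(4.998391594531865)]
shield scene 0.73 [305.9, 280.7]
shield wrist 0.59 [285.5, 242.8]
    [647.31936247 222.8593482   70.73156957] [np.float64(0.5739888750629513), np.float64(0.5739888750630233)]
stand_mid scene 0.6 [237.9, 255.5]
stand_mid wrist 0.86 [127.3, 248.3]
    [717.60829763  48.97772422  61.67152903] [np.float64(0.11322713680155054), np.float64(0.11322713680155828)]
bottle_mid scene 0.59 [457.5, 289.1]
bottle_mid wrist 0.56 [127.4, 247.8]
    [548.62620484 355.16117378 344.48264879] [np.float64(178.6006689368261), np.float64(178.6006689368261)]
jar_mid scene 0.71 [228.4, 130.6]
cup_mid scene 0.92 [181.2, 187.5]
```

View pics/s8.png

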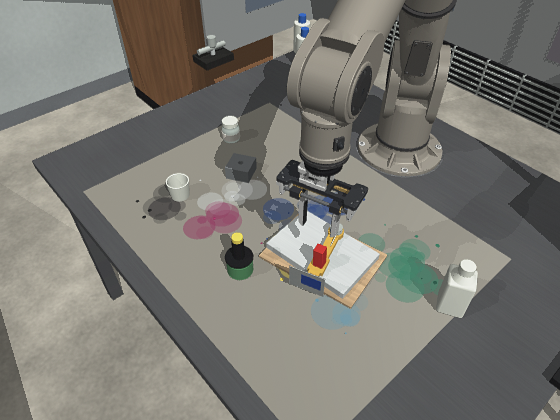

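View pics/s8z.png

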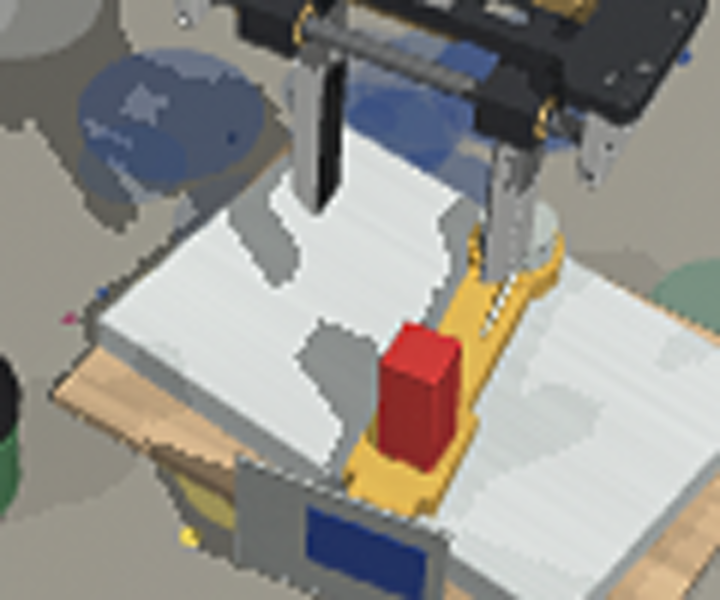

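View pics/w8.png

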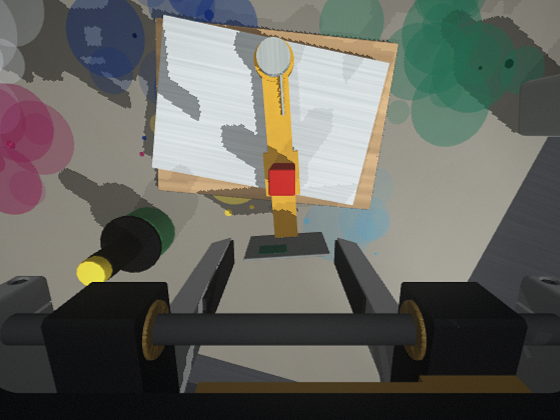

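```bash
python3 - <<'E'
from station import arm
print(arm.sign_off()); 
E
```

```text
the job is handed in; nothing more can be done
None
```

The pin is fully home and the shield is staying open by itself. I took the pin from its block, put it through the bracket hole and swung the bracket open about 46°, to the lock hole in the plate. I found that hole by sight rather than by feel. I handed the job in at about 19 s on the robot's clock.

**Seated:** when I pushed the pin down, the force rose to about 23 N with its shoulder at about 48 mm, which is the bracket's top face.

**Release:** I eased the spring load onto the hole wall until the side force was almost nil (the largest sideways component left was about 4 N) before opening the fingers. Nothing moved noticeably when the fingers opened.

**Last checks:** with the gripper raised 150 mm and clear, the pictures showed the shield still open and the handle down on the bracket. The bottle, jar and cup were within a few pixels of where they started. The painted part looked unmoved and upright.

**Checks that disagreed:** the camera put the handle centre at 75 mm instead of the expected 78 mm, with a ray mismatch of about 3 mm. The detectors also gave wrong matches for the painted part in the first picture and the bottle in the last. I relied on the force and arm readings for seating, and on the pictures for those two.

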